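# Pack the bakery crate and lock it in its cradle

## Robot

A 6-joint arm with a two-finger parallel gripper is mounted at the origin on the work surface. World frame = base frame: x ahead of the robot, y to its left, z up, the work surface at z = 0. Lengths are in m, angles in degrees, forces in N, time in s.
With the tool pointing down it reaches from about 0.35 to 0.875 m from the base axis. Payload 4.2 kg.
Tool frame: the origin (TCP) lies midway between the tips of the shut fingers; the grasp point (between the pads) lies 19 mm behind it; z points along the fingers, y is the line along which they close (so a half turn about z gives the same grasp; the last joint's range is limited). The gripper opens to 87 mm and grips with 3 to 60 N. Pads are 19 mm wide; open, the fingers measure 117 mm over their backs; the gripper's body (75 mm by 190 mm) begins 51 mm behind the grasp point.
Start: joints at [81.681, 22.042, 0.453, 0, -68.411, -14.817], TCP at [0.246, 0.575, 0.223] pointing down, gripper open.
Joint ranges: [-179.83, 179.83], [-69.29, 118.12], [-61.27, 80.66], [-181.25, 117.63], [-171.15, -9.14], [-177.46, 177.46]. Speed limits (degrees/s): [159.86, 159.86, 180, 180, 180, 180].

## Interface

Orientations are given as [roll, pitch, yaw] about the fixed x, y, z axes, in that order (R = Rz(yaw) Ry(pitch) Rx(roll)).
In Python, from workcell import env gives the robot as it stands. The module is installed in compiled form; this text tells all that it offers. Calls block until the motion is done:
- env.goto(position, orientation): joint-space move of the TCP to a pose.
- env.move_straight(position, rotation=None, rate=0.15, force_limit=None): straight line of the TCP; rotation=None keeps the orientation; rate is the mean speed in m/s. With force_limit (N) it stops when the force on the tool has changed by that much, and returns True; else False.
- env.set_joints(angles): joint-space move.
- env.gripper_to(opening, grasp_force=None): opening from 0.0 (shut) to 1.0 (fully open); grasp_force is the grip in N (None keeps the last); returns when the fingers have stopped.
- env.dwell(seconds).
- env.inverse_kinematics(position, orientation): joint angles nearest the present ones, or None.
- env.read_state(): the state.
- env.grab_frame(name): name is "scene" or "top" or "wrist"; returns a dict with "image" (480x640x3 uint8, blue, green, red), "fx", "fy", "cx", "cy" (pixels), "D" ([k1, k2, p1, p2, k3] as OpenCV has them; the pictures are not rectified), "position" and "orientation" of the camera in the world. Camera axes: x right, y up, looking along -z (the intrinsics and any distortion apply to the point x, -y, -z); pixel columns grow to the right and rows downward; lengths in m; the calibration is good to about 2 mm. A picture is of the moment at which its call begins. There is no depth.
A pose or a line that the arm cannot do raises env.Unreachable and nothing moves.
- env.close_job(): hands the job in; it is judged then, once.
Trained networks look in a picture, given as the dict that the camera call returned (one of the last four; its "shot" number tells which), for a name from the list of things; names that differ only in an ending like _2 or _b are one class to them, and where a whole thing is asked for, a point or a joint stands for the part that bears it (a point fixed in the world has none). Each returns a list of dicts, best first, with "score" (0 to 1); they miss things now and then, are a little off and sometimes report something else, mostly with a low value. They report only what shows in the picture. A call takes as long as a camera call.
- env.search_frame(picture, thing): "xyz" ([x, y, z] in m, in world coordinates, good to about 4 mm: the middle of the surface that is visible of it).
- env.trace(picture, thing): "mask" (480x640 bool, what is visible of it).
The state is a dict: "clock": time; "joint_positions": joint angles; "qvel": joint speeds; "joint_torque": joint torques, N m; "position": TCP position; "tool_rot": TCP orientation; "force": force on the tool from outside, world axes, zero at the start; "wrist_torque": the same for the moment, N m; "opening": opening from 0.0 (shut) to 1.0 (fully open); "finger_force": force on a finger pad.
Only numpy, scipy, OpenCV 4.12 (cv2) and the standard library are available. Lean on these libraries where they do the work, as an engineer would, in place of code of your own. Each camera call takes 0.05 s, during which the arm holds its last target. There are 200 camera calls.

## Task

Pack the long dark tin, the cardboard carton and the small amber jar into the open white crate, each fully down on the crate's floor: the long tin lying flat on its base as it does now, the carton and the jar upright. Also throw the crate's lock lever into the marked notch, not short of it or past it. Leave the square tin, the oil bottle, the pot and the big glass jar where they stand.

Things in the scene. Friction and masses are not known exactly. Their poses are not given: they have to be found in the camera images.
- crate: Low open white plastic crate fixed to the bench, 123 (x) x 167 (y) x 42 mm high outside, 113 x 157 mm inside, walls 5 mm, floor 4 mm thick. Origin: centre of its underside; its y axis is the long axis and points to the lock lever. The goods fit with 11 to 13 mm to spare each way: long tin along a long wall, the carton and the jar in a row beside it.
- crate_floor (a point): Centre of the crate's inner floor, 4 mm above the bench; same axes as the crate.
- long_tin: Dark steel oblong tin lying on its base, 146 (x) x 44 (y) x 70 mm high (z). Origin: centre of its underside.
- square_tin: Bystander, not to be packed: aluminium square tin, standing, 56 x 56 x 122 mm high. Origin: centre of its underside.
- carton: Stiff cardboard carton, standing, 56 (x) x 86 (y) x 130 mm high. Origin: centre of its underside.
- jar: Small straight-sided amber glass jar with a steel lid, standing, 58 mm diameter, 118 mm high. Origin: centre of its underside.
- lock_lever (a joint): Angle of the lock lever (rad), 0 to 1.3. At 0 it leans 0.65 rad outward (crate +y) from vertical; it grows as the grip swings over towards the crate (turning about the crate's +x axis). The marked notch is at 0.95, when it leans 0.30 rad towards the crate. Stiff hinge, stays where left; about 2 N at the grip moves it.
- lever_grip (a point): Centre of the lever's black barrel grip, 26 mm diameter, 36 mm long along the crate's x axis, 115 mm from the pivot on a 12 mm round stem; can be pinched from above across its flat ends.
- lever_pivot (a point): Pivot of the lever, at (0, 145, 45) mm in the crate frame; the axis is the crate's x axis.
- notch (a point): Where the centre of the barrel grip is when the lever stands in the marked notch. The notch is the gap between two raised teeth in the dark toothed rim of the grey quadrant disc beside the stem, with a white line below it.
- oil_bottle: Bystander: green glass oil bottle, 68 mm diameter, 200 mm high, among the goods. Origin: centre of its underside.
- pot: Bystander: steel pot, 120 mm diameter, 85 mm high. Origin: centre of its underside.
- big_jar: Bystander: big clear glass jar with steel lid, 90 mm diameter, 110 mm high; too big for the crate. Origin: centre of its underside.

How it is judged (in metres and radians):
At the end, for the whole second after the job is handed in: All three goods are inside the crate with their undersides within 5 mm of its floor and tilted less than 0.08 rad (long tin flat, carton and jar upright), at rest and released; the lock lever rests within 0.10 rad of the notch (joint 0.85 to 1.05) (x of long_tin in the frame of crate_floor between -0.0565 and 0.0565 m and y of long_tin in the frame of crate_floor between -0.0785 and 0.0785 m and z of long_tin in the frame of crate_floor between -0.005 and 0.005 m and angle between each of long_tin, carton, jar's own z axis and vertical below 0.08 rad and linear speed of each of long_tin, carton, jar below 0.02 m/s and x of carton in the frame of crate_floor between -0.0565 and 0.0565 m and y of carton in the frame of crate_floor between -0.0785 and 0.0785 m and z of carton in the frame of crate_floor between -0.005 and 0.005 m and x of jar in the frame of crate_floor between -0.0565 and 0.0565 m and y of jar in the frame of crate_floor between -0.0785 and 0.0785 m and z of jar in the frame of crate_floor between -0.005 and 0.005 m and value of joint lock_lever between 0.85 and 1.05 rad and velocity of joint lock_lever between -0.05 and 0.05 rad/s); the robot touches nothing.
It fails at once if the square tin is shifted by more than 25 mm or tipped (distance of square_tin from where it was at the start of the episode above 0.025 m or angle between square_tin's own z axis and vertical above 0.4 rad).
It fails at once if the oil bottle is shifted by more than 25 mm or tipped (distance of oil_bottle from where it was at the start of the episode above 0.025 m or angle between oil_bottle's own z axis and vertical above 0.4 rad).
It fails at once if the steel pot is shifted by more than 25 mm or tipped (distance of pot from where it was at the start of the episode above 0.025 m or angle between pot's own z axis and vertical above 0.4 rad).
It fails at once if the big glass jar is shifted by more than 25 mm or tipped (distance of big_jar from where it was at the start of the episode above 0.025 m or angle between big_jar's own z axis and vertical above 0.4 rad).
It also fails if it takes over 69 s, if anything falls off the work surface, if the arm or the gripper's body presses on something with over 40 N, if the wrist force passes 120 N, or if a joint passes its speed limit or range.

## Working session

There is one attempt and no reset: what is moved stays moved. The work goes in short steps, each a Python script; the robot and the scene stay as the last script left them, time stands still between calls to the robot, and variables do not carry over. Pictures are saved under pics/ and viewed, at most 10 in all, crops included, and the job is handed in when it is done.

```bash
mkdir -p pics; python3 - <<'E'
from workcell import env
import cv2,numpy as np
for n in ["scene","top"]:
    f=env.grab_frame(n); cv2.imwrite(f"pics/{n}0.png",f["image"])
    print(n,f["fx"],f["fy"],f["cx"],f["cy"],f["D"],f["position"],f["orientation"],f["shot"])
    for t in ["crate","long_tin","square_tin","carton","jar","lever_grip","oil_bottle","pot","big_jar","notch","lever_pivot","crate_floor"]:
        try: print(t,[(np.round(d["xyz"],3).tolist(),round(d["score"],2)) for d in env.search_frame(f,t)][:3])
        except Exception as e: print(t,repr(e))
print(env.read_state())
E
```

```text
scene 485.2537677503728 485.2537677503728 316.54724929007057 239.3420920134091 [-0.02802388  0.          0.          0.          0.        ] [ 1.05519042 -0.37074535  1.03618934] [32.6452768   0.81437821 49.53464008] 1
crate [([0.562, 0.187, 0.011], 0.73)]
long_tin [([0.635, -0.11, 0.068], 0.7)]
square_tin [([0.653, -0.283, 0.112], 0.7), ([0.559, 0.328, 0.145], 0.65)]
carton [([0.477, -0.38, 0.113], 0.59)]
jar [([0.456, -0.106, 0.1], 0.71), ([0.562, 0.19, 0.016], 0.53)]
lever_grip [([0.564, 0.325, 0.145], 0.82), ([0.483, -0.24, 0.122], 0.74)]
oil_bottle [([0.485, -0.238, 0.124], 0.61)]
pot [([0.628, -0.454, 0.031], 0.85), ([0.772, 0.098, 0.111], 0.67)]
big_jar [([0.769, 0.097, 0.109], 0.96), ([0.559, 0.189, 0.016], 0.63)]
notch [([0.563, 0.189, 0.018], 0.66)]
lever_pivot [([0.564, 0.192, 0.016], 0.56)]
crate_floor [([0.562, 0.194, 0.012], 0.84)]
top 518.8492622655837 518.8492622655837 320.8141933028298 236.94151897175018 [-0.110417  0.        0.        0.        0.      ] [ 0.5209381  -0.01953351  1.45117465] [ 3.63354683e+00  3.71276149e-02 -9.06509964e+01] 2
crate [([0.555, 0.182, 
[... 605 characters left out ...]
1], 0.73)]
{'clock': 1.3, 'joint_positions': array([ 8.16815528e+01,  2.20431682e+01,  4.50089862e-01,  1.04956589e-03,
       -6.84107638e+01, -1.48163578e+01]), 'qvel': array([ 0.14865369,  0.00033659, -0.05567422,  0.00802121, -0.03160999,
        0.03343765]), 'joint_torque': array([-1.85497001e-04, -3.90470731e+01,  1.87618679e+01,  4.22428831e+00,
        1.55238714e-02, -1.67288715e-05]), 'position': array([0.24553484, 0.57471253, 0.22251974]), 'tool_rot': array([ 1.79996535e+02, -1.92597704e-03, -2.31344187e+01]), 'force': array([ 0.19883015, -0.64519743,  0.58514677]), 'wrist_torque': array([ 0.02053986,  0.01558379, -0.00564711]), 'finger_force': 0.0, 'opening': 1.0004192133860996}
```

View pics/top0.png

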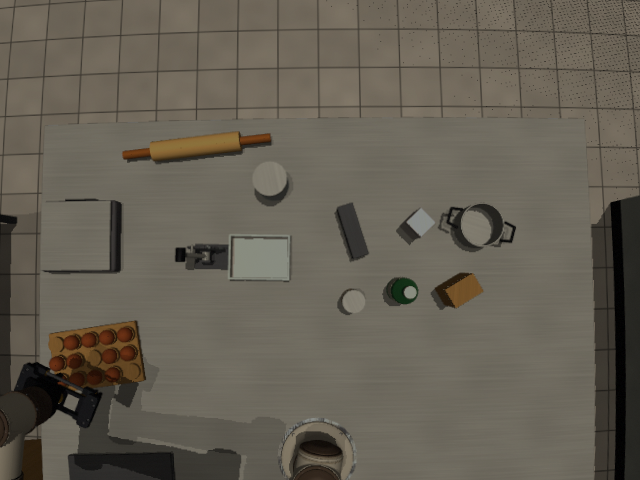

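View pics/scene0.png

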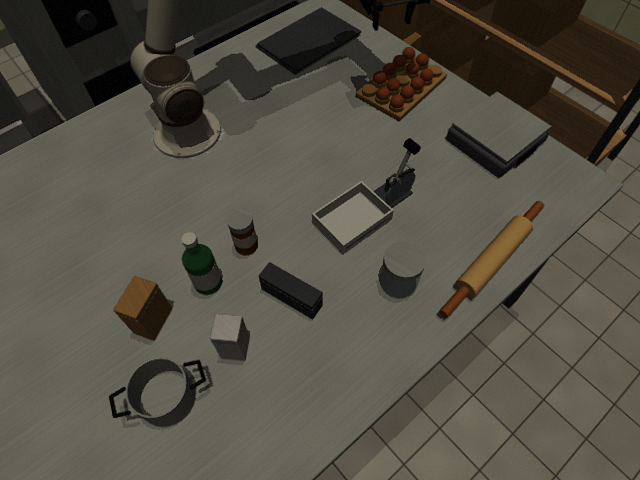

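The views agree. In the top view the crate is at px (260,258) with the lever to its left at (200,255). The tin is at (352,231), the jar at (353,301), the carton at (460,290) and the bottle between the goods at (404,291). Next I'll refine the poses by fitting silhouettes in both views.

```bash
cat > h.py <<'E'
from workcell import env
import cv2, numpy as np
from scipy.optimize import minimize
from scipy.spatial.transform import Rotation as Rot
def project(f,P):
    R=Rot.from_euler('xyz',f["orientation"],degrees=True).as_matrix()
    C=np.diag([1,-1,-1])@R.T
    K=np.array([[f["fx"],0,f["cx"]],[0,f["fy"],f["cy"]],[0,0,1.]])
    return cv2.projectPoints(np.asarray(P,float).reshape(-1,1,3),cv2.Rodrigues(C)[0],-C@np.asarray(f["position"]),K,np.array(f["D"]))[0].reshape(-1,2)
def box(a,b,h): return np.array([[sx*a/2,sy*b/2,z] for sx in(-1,1) for sy in(-1,1) for z in(0,h)])
def cyl(d,h): return np.array([[d/2*np.cos(t),d/2*np.sin(t),z] for t in np.arange(0,2*np.pi,.2) for z in(0,h)])
M=dict(crate=box(.123,.167,.042),long_tin=box(.146,.044,.07),square_tin=box(.056,.056,.122),carton=box(.056,.086,.13),jar=cyl(.058,.118))
def place(m,p,z=0): return m@Rot.from_euler('z',p[2]).as_matrix().T+[p[0],p[1],z]
S=4
def iou(p,model,fs,masks,z):
    t=0
    for f,m in zip(fs,masks):
        h=cv2.convexHull(project(f,place(model,p,z)).astype(np.float32))
        im=np.zeros(m.shape,np.uint8)
        cv2.fillConvexPoly(im,np.round(((h+.5)*S-.5)*16).astype(np.int32),1,shift=4)
        t+=(im&m).sum()/max(1,(im|m).sum())
    return t/len(fs)
def fit(name,p0,fs,z=0,yaws=(0,),seed=None):
    masks=[];used=[]
    for f in fs:
        r=env.trace(f,name)
        for d in r:
            m=d["mask"].astype(np.uint8); c=np.argwhere(m).mean(0)[::-1]
            if np.linalg.norm(c-project(f,[[p0[0],p0[1],z+M[name][:,2].max()/2]])[0])<35:
                if name=="crate":
                    h=cv2.convexHull(np.argwhere(m)[:,::-1].astype(np.int32)); m=cv2.fillConvexPoly(m.copy(),h,1)
                masks.append(cv2.resize(m,None,fx=S,fy=S,interpolation=cv2.INTER_NEAREST)); used.append(f); break
    best=None
    for y in yaws:
        s=np.array([[p0[0],p0[1],y]]*4)+np.array([[0,0,0],[.012,0,0],[0,.012,0],[0,0,.2]])
        r=minimize(lambda p:-iou(p,M[name],used,masks,z),s[0],method='Nelder-Mead',options=dict(initial_simplex=s,xatol=2e-4,fatol=1e-5))
        if best is None or r.fun<best.fun: best=r
    return best.x,-best.fun,len(used)
E
python3 - <<'E'
from h import *
fs=[env.grab_frame(n) for n in("top","scene")]
Y=np.deg2rad([0,30,60,90,120,150])
for n,p,ys in[("crate",(.557,.184),[0]),("long_tin",(.623,-.102),Y),("carton",(.463,-.368),Y),("jar",(.442,-.095),[0]),("square_tin",(.638,-.268),[0,.5,1])]:
    for g in(fs,fs[:1],fs[1:]):
        x,s,k=fit(n,p,g,yaws=ys); print(n,np.round(x[:2],4),round(np.rad2deg(x[2]),1),round(s,3),k)
E
```

```text
crate [0.556  0.1568] -0.8 0.562 1Traceback (most recent call last):
  File "<stdin>", line 6, in <module>
  File "h.py", line 36, in fit
    r=minimize(lambda p:-iou(p,M[name],used,masks,z),s[0],method='Nelder-Mead',options=dict(initial_simplex=s,xatol=2e-4,fatol=1e-5))
    res = _minimize_neldermead(fun, x0, args, callback, bounds=bounds,
                               **options)
    fsim[k] = func(sim[k])
              ~~~~^^^^^^^^
    fx = function(np.copy(x), *(wrapper_args + args))
  File "h.py", line 36, in <lambda>
    r=minimize(lambda p:-iou(p,M[name],used,masks,z),s[0],method='Nelder-Mead',options=dict(initial_simplex=s,xatol=2e-4,fatol=1e-5))
                         ~~~^^^^^^^^^^^^^^^^^^^^^^^^
  File "h.py", line 22, in iou
    return t/len(fs)
           ~^~~~~~~~
ZeroDivisionError: division by zero
```

```bash
python3 - <<'E'
s=open('h.py').read()
s=s.replace('''                    h=cv2.convexHull(np.argwhere(m)[:,::-1].astype(np.int32)); m=cv2.fillConvexPoly(m.copy(),h,1)
''','''                    L=np.array([[x,y,zz] for x in(-.035,.035) for y in(.092,.24) for zz in(0,.16)])+[p0[0],p0[1],0]
                    h=cv2.convexHull(project(f,L).astype(np.int32)); cv2.fillConvexPoly(m,h,0)
                    k=np.ones((7,7),np.uint8); m=cv2.morphologyEx(m,cv2.MORPH_OPEN,k)
                    n,l,st,_=cv2.connectedComponentsWithStats(m); m=(l==1+st[1:,4].argmax()).astype(np.uint8)
                    h=cv2.convexHull(np.argwhere(m)[:,::-1].astype(np.int32)); cv2.fillConvexPoly(m,h,1)
''').replace('<35','<60').replace('t/len(fs)','t/max(1,len(fs))')
open('h.py','w').write(s)
E
python3 - <<'E'
from h import *
fs=[env.grab_frame(n) for n in("top","scene")]
vis=[f["image"].copy() for f in fs]
Y=np.deg2rad([0,30,60,90,120,150])
for n,p,ys in[("crate",(.557,.184),[0]),("long_tin",(.623,-.102),Y),("carton",(.463,-.368),Y),("jar",(.442,-.095),[0]),("square_tin",(.638,-.268),[0,.5,1])]:
    for g in(fs,fs[:1],fs[1:]):
        x,s,k=fit(n,p,g,yaws=ys); print(n,np.round(x[:2],4),round(np.rad2deg(x[2]),1),round(s,3),k)
        if g is fs:
            for v,f in zip(vis,fs): cv2.polylines(v,[cv2.convexHull(project(f,place(M[n],x)).astype(np.float32)).astype(np.int32)],1,(0,0,255))
a=cv2.resize(vis[0][160:330,160:540],None,fx=2,fy=2)[:,:760]; b=vis[1][120:400,80:460]
b=cv2.resize(b,(347,256)); c=np.zeros((600,800,3),np.uint8); c[:340,:760]=a; c[344:600,:347]=b
cv2.imwrite("pics/fit.png",c)
E
```

```text
crate [0.5589 0.1549] -1.2 0.899 2
crate [0.5595 0.152 ] -1.2 0.866 1
crate [0.5577 0.1561] -1.5 0.938 1
long_tin [ 0.6268 -0.103 ] 17.0 0.907 2
long_tin [ 0.6274 -0.104 ] 198.0 0.927 1
long_tin [ 0.6249 -0.1008] 15.1 0.935 1
carton [ 0.463 -0.368] 0.0 0.0 0
carton [ 0.463 -0.368] 0.0 0.0 0
carton [ 0.463 -0.368] 0.0 0.0 0
jar [ 0.4403 -0.1   ] 11.1 0.904 2
jar [ 0.4403 -0.1023] 14.2 0.918 1
jar [ 0.4366 -0.0975] 2.8 0.958 1
square_tin [ 0.6415 -0.2765] 41.9 0.932 2
square_tin [ 0.6418 -0.2773] 40.0 0.94 1
square_tin [ 0.6403 -0.2751] 46.5 0.949 1
```

View pics/fit.png

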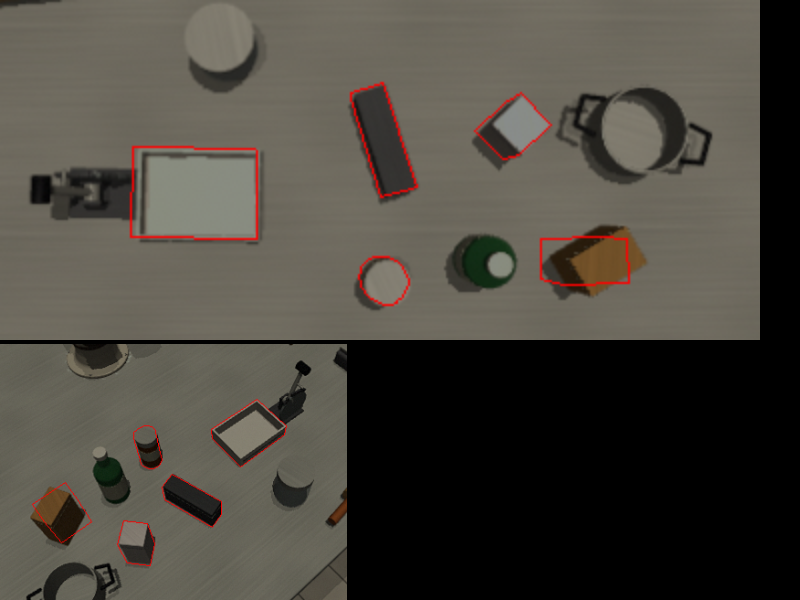

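The outlines sit on the crate, tin, jar and square tin. The carton wasn't traced this time, so I'll segment it by colour. I'm also moving over the crate for a wrist view.

```bash
cat >> h.py <<'E'
def fitmask(model,p0,fs,masks,yaws,z=0):
    masks=[cv2.resize(m,None,fx=S,fy=S,interpolation=cv2.INTER_NEAREST) for m in masks]; best=None
    for y in yaws:
        s=np.array([[p0[0],p0[1],y]]*4)+np.array([[0,0,0],[.012,0,0],[0,.012,0],[0,0,.2]])
        r=minimize(lambda p:-iou(p,model,fs,masks,z),s[0],method='Nelder-Mead',options=dict(initial_simplex=s,xatol=2e-4,fatol=1e-5))
        if best is None or r.fun<best.fun: best=r
    return best.x,-best.fun
def ori(close_deg,xy):
    "tool down, fingers closing along close_deg; half turn chosen for the least last-joint angle"
    q1=np.degrees(np.arctan2(xy[1],xy[0])); j6=(close_deg-q1+90)%180-90
    return [180,0,(q1+j6-90+180)%360-180]
E
python3 - <<'E'
from h import *
fs=[env.grab_frame(n) for n in("top","scene")]
ms=[]
for f in fs:
    hsv=cv2.cvtColor(f["image"],cv2.COLOR_BGR2HSV); m=cv2.inRange(hsv,(5,100,25),(25,255,255))//255
    c=project(f,[[.463,-.368,.065]])[0].astype(int); k=np.zeros_like(m); cv2.circle(k,tuple(int(v) for v in c),55,1,-1); m=m&k
    ms.append(cv2.morphologyEx(m,cv2.MORPH_CLOSE,np.ones((5,5),np.uint8))); print(m.sum())
for a,b in((fs,ms),(fs[:1],ms[:1]),(fs[1:],ms[1:])):
    x,s=fitmask(M["carton"],(.463,-.368),a,b,np.deg2rad([0,30,60,90,120,150])); print(x[:2],np.rad2deg(x[2]),s)
print(project(fs[0],[[.563,.3696,.136]]))
p=[.50,.17,.33]; env.goto(p,ori(0,p))
f=env.grab_frame("wrist"); cv2.imwrite("pics/w0.png",f["image"])
print(f["position"],f["orientation"],f["fx"],env.read_state()["clock"],env.read_state()["joint_positions"])
try: print(fit("crate",(.558,.155),[f]))
except Exception as e: print(e)
c=f["image"]
for col,pp in(((0,0,255),(.559,.155,-.02)),):
    for z,a,b in((.042,.123,.167),(.042,.113,.157),(.004,.113,.157)):
        q=np.array([[sx*a/2,sy*b/2,z] for sx,sy in((-1,-1),(1,-1),(1,1),(-1,1))])
        cv2.polylines(c,[project(f,place(q,pp)).round().astype(np.int32)],1,col)
    for t in(-.65,):
        g=place(np.array([[0,.145-.115*np.sin(t),.045+.115*np.cos(t)]]),pp); cv2.circle(c,tuple(project(f,g)[0].astype(int).tolist()),5,(0,255,0),1)
cv2.imwrite("pics/w1.png",c)
E
```

```text
1063
2287
[ 0.46335698 -0.38304105] 208.28169559514154 0.9291533582706648
[ 0.46365361 -0.3851382 ] 28.44893170574625 0.9422622644619019
[ 0.461813   -0.38097601] 26.55064322097305 0.9391062450552535
[[168.95400166 254.83449759]]
[0.50081255 0.08752943 0.49223629] [-1.74587836e+01  8.39753932e-02 -1.79961043e+02] 360.861578859902 4.5833 [ 3.64758984e+01  9.16770798e+00 -2.07617253e+00 -1.03048773e-02
 -7.87952491e+01 -3.63885735e+01]
(array([ 0.5581235 ,  0.15117597, -0.03375728]), np.float64(0.9769329267730971), 1)
```

View pics/w1.png

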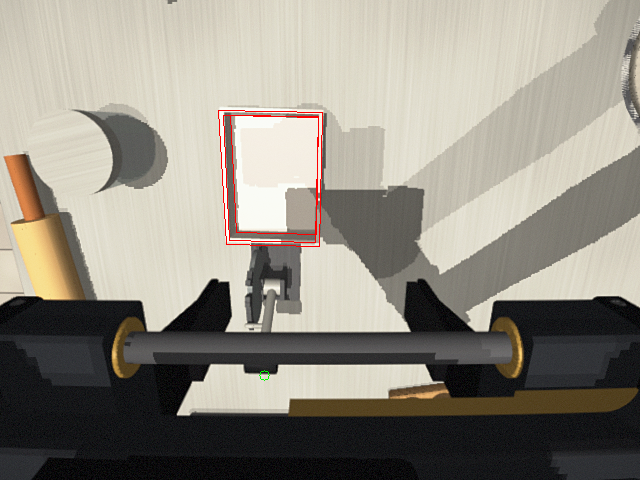

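The wrist view puts the crate at about (.558,.152), yaw about -1.6°. The lever grip sits nearer the crate than joint 0 predicts, so I'll measure that later. Picking the tin now.

```bash
cat >> h.py <<'E'
CR=np.array([.5583,.1525]); CY=-1.6
def cw(x,y):
    return CR+Rot.from_euler('z',CY,degrees=True).as_matrix()[:2,:2]@[x,y]
def st(t):
    s=env.read_state(); print(t,"t",round(s["clock"],1),"p",np.round(s["position"],4),"op",round(s["opening"],3),"F",np.round(s["force"],1),"ff",round(s["finger_force"],1),flush=True)
def pick(xy,close,h,hi,F=35,pre=1.0):
    o=ori(close,xy)
    env.goto([*xy,hi],o); 
    hit=env.move_straight([*xy,h],rate=.25,force_limit=15); st(f"down hit={hit}")
    env.gripper_to(0.0,F); st("grip")
    env.move_straight([*xy,hi],rate=.3); st("lift")
def place(m,p,z=0): return m@Rot.from_euler('z',p[2]).as_matrix().T+[p[0],p[1],z]
def lower(xy,h,hi):
    o=ori(CY,xy); env.goto([*xy,hi],o); st("over")
    hit=env.move_straight([*xy,h+.05],rate=.25); 
    hit=env.move_straight([*xy,h-.003],rate=.06,force_limit=8); st(f"low hit={hit} want {h:.3f}")
    return hit
E
python3 - <<'E'
from h import *
pick([.6265,-.103],106.5,.046,.2)
hit=lower(cw(.0308,0),.050,.22)
f=env.grab_frame("wrist"); cv2.imwrite("pics/w2.png",f["image"])
E
```

```text
down hit=False t 6.6 p [ 0.628  -0.1024  0.0477] op 1.0 F [-0.3  0.3  0.1] ff 0.0
grip t 7.4 p [ 0.6264 -0.1029  0.046 ] op 0.501 F [-0.3  1.1  0.9] ff 34.9
lift t 8.1 p [ 0.6246 -0.1026  0.1972] op 0.498 F [-0.7 -1.  -5.4] ff 34.9
over t 9.1 p [0.5886 0.1508 0.2183] op 0.5 F [ 0.5  0.5 -4.7] ff 34.9
low hit=True want 0.050 t 10.5 p [0.5879 0.1513 0.0497] op 0.501 F [-1.7  0.7  4.5] ff 35.0
```

View pics/w2.png

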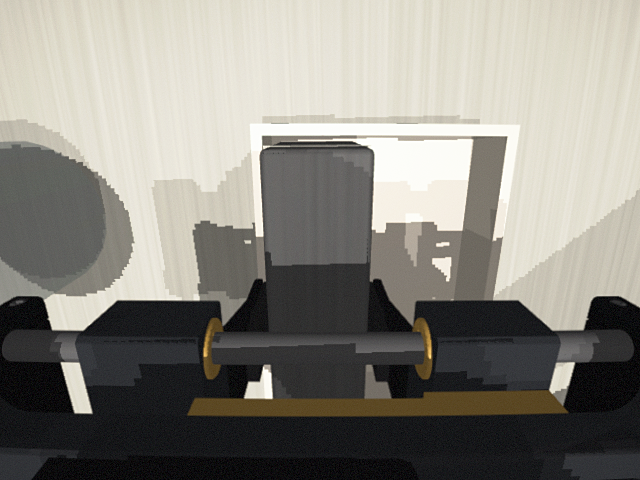

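The wrist view shows the tin, at px (260-374, 145-400), square to the crate's long wall, and contact came at floor height. I'll release it and do the carton.

```bash
cat >> h.py <<'E'
def release(hi):
    env.gripper_to(1.0); s=env.read_state(); p=s["position"]; env.move_straight([p[0],p[1],hi],rate=.3)
E
python3 - <<'E'
from h import *
release(.2)
pick([.463,-.383],27.7,.080,.31)
hit=lower(cw(-.0239,-.0312),.084,.31)
f=env.grab_frame("wrist"); cv2.imwrite("pics/w3.png",f["image"])
E
```

```text
down hit=False t 15.3 p [ 0.4641 -0.3834  0.0813] op 1.0 F [0.7 0.9 0.7] ff 0.0
grip t 15.9 p [ 0.4629 -0.3831  0.0803] op 0.639 F [-0.9  0.7  1.6] ff 34.7
lift t 16.8 p [ 0.462  -0.382   0.3071] op 0.644 F [ 0.2 -0.4 -3.5] ff 34.7
over t 18.7 p [0.5337 0.1213 0.3098] op 0.644 F [-0.4  0.1 -3.6] ff 34.7
low hit=True want 0.084 t 20.3 p [0.5327 0.1216 0.0841] op 0.644 F [-1.   0.2  3.8] ff 34.8
```

View pics/w3.png

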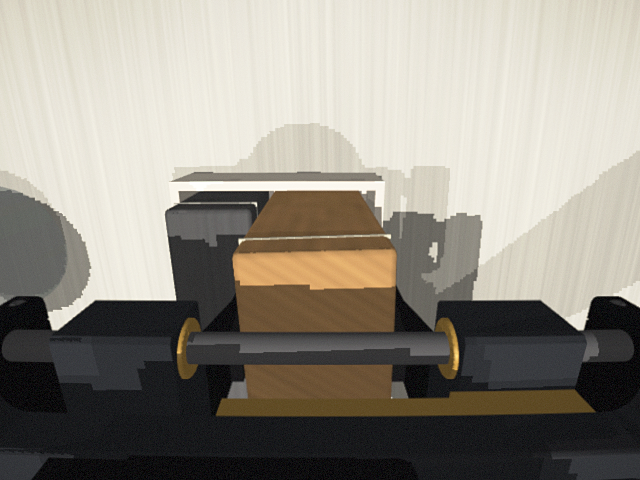

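The carton is seated at floor height, beside the tin and clear of the near wall in the picture. Next is the jar, then I'll measure the lever.

```bash
python3 - <<'E'
from h import *
release(.25)
pick([.4395,-.100],0,.078,.26)
hit=lower(cw(-.0238,.0452),.082,.26)
f=env.grab_frame("wrist"); cv2.imwrite("pics/w4.png",f["image"])
E
```

```text
down hit=False t 23.7 p [ 0.4408 -0.0995  0.0786] op 1.0 F [0.1 0.  0.9] ff 0.0
grip t 24.3 p [ 0.4391 -0.1001  0.0783] op 0.658 F [-2.6  0.1  4.7] ff 35.0
lift t 25.1 p [ 0.4379 -0.0997  0.2575] op 0.66 F [ 0.2  0.5 -5.6] ff 35.0
over t 26.3 p [0.5355 0.1972 0.2595] op 0.66 F [-0.5 -0.4 -3.6] ff 35.0
low hit=True want 0.082 t 27.7 p [0.5347 0.1979 0.0821] op 0.66 F [-1.6  0.3  4.3] ff 35.0
```

View pics/w4.png

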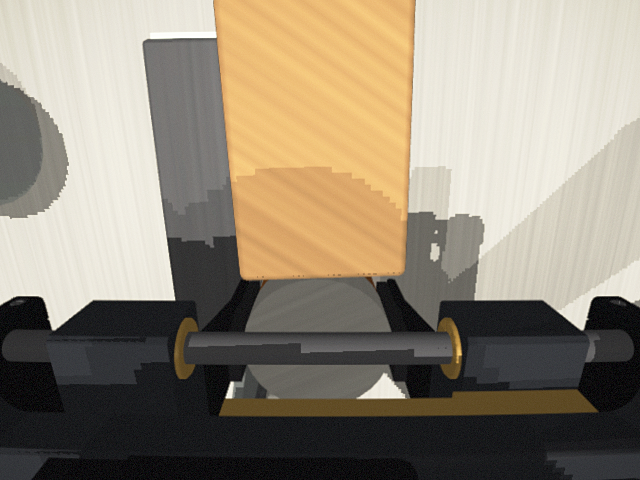

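```bash
python3 - <<'E'
from h import *
release(.25)
p=[.40,-.05,.32]; env.goto(p,ori(0,p))
fs=[env.grab_frame(n) for n in("top","scene")]
p=[.53,.31,.36]; env.goto(p,ori(0,p)); fs.append(env.grab_frame("wrist")); st("w")
tiles=[]
def grip(j):
    a=.65-j
    q=cw(0,.145+.115*np.sin(a)); return [q[0],q[1],.045+.115*np.cos(a)]
for f in fs:
    im=f["image"].copy(); r=env.search_frame(f,"lever_grip"); print([(np.round(d["xyz"],3),round(d["score"],2)) for d in r[:2]])
    c=project(f,[grip(.2)])[0].astype(int); x0=max(0,c[0]-50);y0=max(0,c[1]-45)
    t=im[y0:y0+90,x0:x0+100]; t=cv2.resize(t,(400,int(t.shape[0]*4)),interpolation=cv2.INTER_CUBIC)[:300]
    print(x0,y0,[project(f,[grip(j)])[0].round(1).tolist() for j in(0,.2,.4)])
    for j,col in((0,(0,0,255)),(.2,(0,255,0)),(.4,(255,0,0))):
        q=(project(f,[grip(j)])[0]-[x0,y0]+.5)*4; cv2.circle(t,tuple(q.astype(int).tolist()),3,col,-1)
    tiles.append(t)
c=np.zeros((600,800,3),np.uint8)
for i,t in enumerate(tiles):
    c[300*(i//2):300*(i//2)+t.shape[0],400*(i%2):400*(i%2)+400]=np.clip(t.astype(int)*(2 if i<2 else 1),0,255)
c[300:600,400:]=cv2.resize(fs[0]["image"][200:300,170:303],(400,300))
cv2.imwrite("pics/lev.png",c)
E
```

```text
w t 32.0 p [0.5301 0.3087 0.3606] op 1.001 F [ 0.1  0.4 -0.5] ff 0.0
[(array([0.566, 0.325, 0.129]), 0.63)]
126 209 [[169.9, 254.3], [176.1, 254.3], [183.7, 254.4]]
[]
363 101 [[418.4, 145.9], [413.6, 146.3], [407.8, 148.1]]
[(array([0.562, 0.323, 0.155]), 0.69)]
238 196 [[289.0, 254.5], [288.1, 241.4], [287.6, 224.2]]
```

View pics/lev.png

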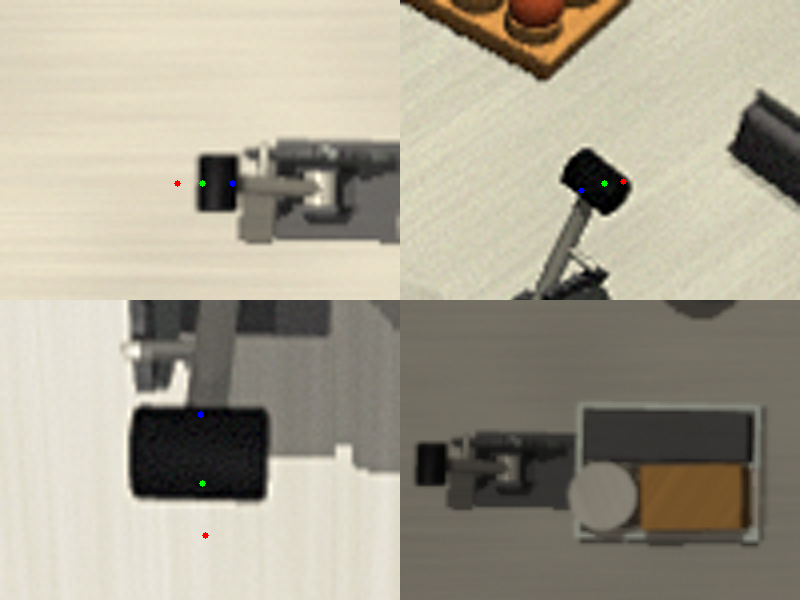

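The lower-right tile shows all three goods inside the crate. The grip is at joint ≈0.29 in all three views: (218,183) and (597,182) in the upper tiles and (200,453) in the wrist tile. Next I'll pinch it and swing it along the arc to 0.95.

```bash
cat >> h.py <<'E'
def grip(j):
    a=.65-j; q=cw(0,.145+.115*np.sin(a)); return np.array([q[0],q[1],.045+.115*np.cos(a)])
E
python3 - <<'E'
from h import *
d=np.array([0,0,-.013]); g=grip(.29)+d
o=ori(CY,g); env.goto(g+[0,0,.08],o)
print(env.move_straight(g,rate=.15,force_limit=8)); st("at")
env.gripper_to(0.0,20); st("pinch")
for j in np.linspace(.29,.95,7)[1:]: env.move_straight(grip(j)+d,rate=.08)
env.dwell(.4); st("swung"); print(grip(.95)+d)
env.gripper_to(1.0); env.dwell(.2); env.move_straight(grip(.95)+[0,0,.12],rate=.2)
p=[.40,-.05,.32]; env.goto(p,ori(0,p))
fs=[env.grab_frame(n) for n in("top","scene")]
p=[.53,.25,.36]; env.goto(p,ori(0,p)); fs.append(env.grab_frame("wrist")); st("w")
tiles=[]
c=np.zeros((600,800,3),np.uint8)
for i,f in enumerate(fs):
    im=f["image"].copy(); q0=project(f,[grip(.95)])[0].astype(int); x0=max(0,q0[0]-50);y0=max(0,q0[1]-37)
    t=cv2.resize(im[y0:y0+75,x0:x0+100],(400,300),interpolation=cv2.INTER_CUBIC)
    for j,col in((.85,(0,0,255)),(.95,(0,255,0)),(1.05,(255,0,0))):
        q=(project(f,[grip(j)])[0]-[x0,y0]+.5)*4; cv2.circle(t,tuple(q.astype(int).tolist()),2,col,-1)
    c[300*(i//2):300*(i//2)+300,400*(i%2):400*(i%2)+400]=np.clip(t.astype(int)*(2 if i<2 else 1),0,255)
q0=project(fs[1],[[*CR,.06]])[0].astype(int)
c[300:600,400:]=np.clip(cv2.resize(fs[1]["image"][q0[1]-75:q0[1]+75,q0[0]-100:q0[0]+100],(400,300)).astype(int)*2,0,255)
cv2.imwrite("pics/lev2.png",c)
E
```

```text
False
at t 33.5 p [0.5645 0.3386 0.1417] op 1.004 F [-0.6 -0.1 -0. ] ff 0.0
pinch t 34.4 p [0.5622 0.3379 0.1395] op 0.413 F [-6.3  0.4  3. ] ff 20.0
swung t 36.6 p [0.5601 0.2629 0.1414] op 0.413 F [-5.8  0.5  1.5] ff 20.0
[0.56139973 0.26347189 0.1418637 ]
w t 41.4 p [0.5299 0.2487 0.3605] op 1.001 F [-0.  -0.7  0.6] ff 0.0
```

View pics/lev2.png

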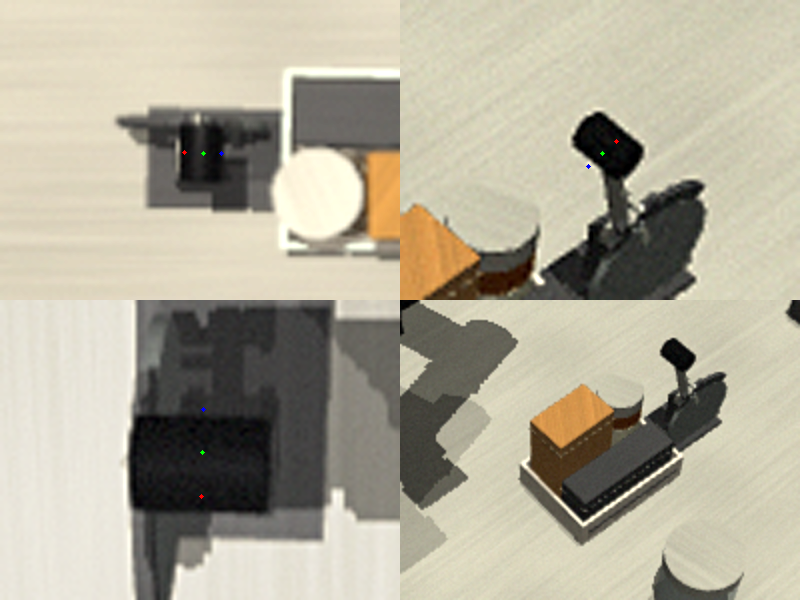

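The barrel sits at joint ≈0.90–0.95 in all three views, and 0.955 from the tool pose. The goods stand square in the crate in the lower-right tile, the big jar looks undisturbed, and the arm is clear. Handing in.

```bash
python3 - <<'E'
from workcell import env
print(env.close_job())
E
```

```text
the job is handed in; nothing more can be done
None
```

I packed the long tin, carton and jar down on the crate floor, set the lever to about 0.93 rad (allowed 0.85–1.05), and handed the job in at about 41 s; the interface did not report a verdict.

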